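Seat a specimen mount with the hand ratchet press

TASK

Lay the red specimen mount flat on the bed of the ratchet press, in front of its open jaw, and let go of it. Then pump the black trigger until the jaw has pushed the mount fully home between the white side grips and presses it firmly on the steel back stop, with at least 10 N, but never let the jaw push on it with more than 40 N or the resin chips. Finally hold the blue release button down until the jaw has sprung all the way back, leaving the red mount seated and the black and green mounts standing where they are.

Things in the scene. Friction and masses are not known exactly. Their poses are not given: they have to be found in the camera images.
- red_mount: Red round resin specimen mount, a disc 30.4 mm in diameter and 18 mm high, about 25 g, lying flat on the bench. Origin at the centre of its underside, z up.
- black_mount: Black round mount, 30.4 mm in diameter, 19 mm high, loose on the bench; leave it alone (it may not shift more than 30 mm). Origin at the centre of its underside.
- green_mount: Green round mount, 30.4 mm in diameter, 17 mm high, loose on the bench; leave it alone (it may not shift more than 30 mm). Origin at the centre of its underside.
- clamp: Ratchet press bolted to the bench. Aluminium base plate 162 x 76 x 10 mm, its top is the bed. Origin on the bench under the open jaw's face; x = jaw's advance, y across, z up. Grey housing x -74 to -14 mm, 52 mm high. Rails 4 mm high, inner faces at y = +-18.5 mm, x -4 to 40 mm. Holder with white sprung grips (drag up to 15 N, then keep the mount) and walls 20 mm over the bed: x 40 to 81 mm.
- load_spot (a point): Middle of the free bed, on its surface (10 mm above the bench), 22 mm ahead of the open jaw's face: place for the centre of the mount's underside. From 17 to 31 mm ahead of the open jaw will do.
- jaw: Dark steel jaw, 32 mm wide, 1 to 23 mm above the bed, on a toothed bar. Origin on the middle of its face at bed level; x = its advance. It slides from 0 (open) to 52 mm along the press's x; at 42.5 mm the mount is home. A ratchet holds it in steps of 6 mm; a light spring (about 3 N) draws it back when released.
- back_stop: Steel end wall of the holder, 72 mm wide and 20 mm high. Origin on the middle of the face that looks toward the jaw, at bed level; same axes as the press. With the mount home its centre lies 15.2 mm from this face, at x = -15.2 mm.
- trigger_pad (a point): Middle of the top of the trigger's ribbed black paddle (38 x 30 mm), 80 mm from its hinge, about 144 mm behind the press's origin and 80 mm above the bench when up; it moves with the trigger. Push it straight down with closed fingertips.
- trigger (a joint): Trigger angle, rad: 0 up (sprung), 0.42 at its hard stop (paddle's middle 33 mm lower). From about 0.1 on the jaw advances 47 mm per rad: a full stroke gains two teeth (12 mm). Let it come fully up between strokes. F newtons on the paddle drive the jaw with about 1.7 x (F - 4) N, less 3 N spring and the grips' drag. Resistance rises steeply when the mount meets the back stop, often in mid-stroke.
- release_top (a point): Top of the blue release button (17 mm in diameter) on the housing, 45 mm behind the press's origin and 62.5 mm above the bench when up; it moves with the button.
- release (a joint): Travel of the release button, m: 0 up (sprung, 1.5 N), 0.007 fully down (about 3.6 N). It bobs 3.5 mm as the ratchet clicks. Held down more than about 4 mm it frees the jaw, which needs about 0.6 s to spring back; it works only while the trigger is up.
Things that resemble listed ones, but are neither listed nor needed, are in the scene too. Of the things that look like the red_mount, take the one that is farthest to the robot's right at the start.

How it is judged:
By the outcome, as a careful person would: the job done as asked, in the order asked, and still so for the second after the job is handed in, with the robot touching nothing.
It also fails if it takes over 72 s, if anything falls off the work surface, if the arm or the gripper's body presses on something with over 40 N, if the wrist force passes 120 N, or if a joint passes its speed limit or range.

ROBOT

A 7-joint arm with a two-finger parallel gripper is mounted at the origin on a cart in front of the work surface, level with it; the furniture and walls round the work are solid. World frame = base frame: x ahead of the robot, y to its left, z up, the work surface at z = 0. Lengths are in m, angles in rad, forces in N, time in s.
With the tool pointing down it reaches from about 0.375 to 0.925 m from the base axis. Payload 3.1 kg.
Tool frame: the origin (TCP) lies at the very end of the fingers, on their centre line; the grasp point (between the pads) lies 19 mm behind it (hold_point_z is the distance from the TCP to the grasp point, in m); y points along the fingers, x is the direction in which the jaws open and shut, and the axes are right-handed (so a half turn about y gives the same grasp; the last joint's range is limited). The gripper opens to 85 mm and grips with 20 to 120 N. Pads are 22 mm wide; open, the fingers measure 114 mm over their backs; the gripper's body (76 mm by 85 mm) begins 54 mm behind the grasp point. The pads swing forward as they close: fully open they stand 13 mm farther back than shut.
Start: joints at [1.236, 0.383, 0.044, 1.598, -0.018, 1.161, -0.05], TCP at [0.153, -0.632, 0.203] pointing down, gripper open.
Joint ranges: [-2.61, 2.61], [-0.41, 2.15], [-1.48, 1.57], [0, 2.5], [-1.57, 4.71], [0.05, 1.97], [-2.85, 2.85]. Speed limits (rad/s): [2.79, 2.79, 3.14, 3.14, 3.14, 3.14, 3.14].

INTERFACE

Orientations are given as a unit quaternion [w, x, y, z].
In Python, from cell import * gives the robot as it stands. The module is installed in compiled form; this text tells all that it offers.
- The arm moves only by the tool play_rows, never from a script. Its arguments are lists of equal length, an entry for each row: "rotation": the turn, a rotation vector about the tool's x, y, z in degrees, a list of three; "delta_pos": the shift along the tool's x, y, z in mm, a list of three; "fingers": the finger opening in mm, from 0 to 85.4. A call has 1 to 12 rows; each row is the pose to reach, as a shift and turn from the pose commanded when the call began, along the tool's axes at that moment; what a row does not reach only later rows make up. A row lasts 1/12 s, in which the tool goes at most 41.7 mm and 7.16 degrees, less where a joint would pass 70% of its speed; a pose out of reach is approached as far as the arm can. A call with a gripper value outside its range is refused whole. The fingers move at their own pace and stop on an object; "grip_force" is the grip in N (left out, the last holds). Time passes only in rows, so rows that repeat a pose let the fingers close. It gives the time, the measured TCP pose, the force and the opening at its end, in the units of the state.
- get_obs(): the state, without advancing time (a new reading comes with each control period).
- camera(name): name is "scene" or "side" or "wrist"; returns the picture (420x560x3 uint8, red, green, blue); there is no depth.
- camera_model(name): a dict with "fx", "fy", "cx", "cy" (pixels), "R" (3x3) and "t" (3): a world point X has camera coordinates R X + t; the wrist camera has in their place "mount" (4x4, takes a point from camera to tool coordinates, whose origin is the TCP and whose axes are the tool frame's). Camera axes: x right, y down, z forward; pixel columns grow to the right and rows downward; lengths in m; the calibration is good to about 2 mm. A picture is of the moment at which its call begins: read the wrist's pose just before it. camera_model takes no time and is no camera call.
- finish_job(): hands the job in, once; it reports no verdict.
The state is a dict: "time": time; "qpos": joint angles; "qvel": joint speeds; "tau": joint torques, N m; "eef_pos": TCP position; "ee_rot": TCP orientation; "wrist_force": force on the tool from outside, world axes, zero at the start; "torque": the same for the moment, N m; "gripper_width": finger opening in m.
Only numpy, scipy, OpenCV 4.12 (cv2) and the standard library are available. Lean on these libraries where they do the work, as an engineer would, in place of code of your own. Each camera call takes 0.05 s, during which the arm holds its last target. There are 200 camera calls.

## Working session

There is one attempt and no reset: what is moved stays moved. The work goes in short steps, Python scripts to look and compute and a tool call to move; the robot and the scene stay as the last step left them, time stands still between calls to the robot, and variables do not carry over. Pictures are saved under pics/ and viewed, about 8 in all and at most 12, crops included, and the job is handed in when it is done.

Besides the shell and the picture viewer there is one more tool, called after "Call:" as name(argument=value, ...) on one line, values as JSON. play_rows: Moves the arm, as the interface text tells. Its arguments: {"type":"object","properties":{"rotation":{"type":"array","items":{"type":"array","items":{"type":"number"}}},"delta_pos":{"type":"array","items":{"type":"array","items":{"type":"number"}}},"fingers":{"type":"array","items":{"type":"number"}},"grip_force":{"type":"number"}},"required":["rotation","delta_pos","fingers"]}

```bash
mkdir -p pics; python3 - <<'E'
from cell import *
import cv2,numpy as np
o=get_obs();print({k:np.round(v,4).tolist() for k,v in o.items()})
a=camera("scene");b=camera("side")
cv2.imwrite("pics/a.png",cv2.cvtColor(a,cv2.COLOR_RGB2BGR));cv2.imwrite("pics/b.png",cv2.cvtColor(b,cv2.COLOR_RGB2BGR))
for n in("scene","side","wrist"):print(n,camera_model(n))
E
```

```text
{'time': 0.0, 'qpos': [1.2362, 0.3839, 0.0438, 1.5996, -0.0179, 1.1612, -0.0499], 'qvel': [-0.0012, -0.0016, 0.0005, 0.0001, -0.0008, 0.001, -0.0012], 'tau': [-0.0003, -43.3462, 1.0243, -24.9513, 0.0107, 0.0115, 0.0], 'eef_pos': [0.1522, -0.6308, 0.2012], 'ee_rot': [0.5561, -0.555, 0.4382, -0.4366], 'wrist_force': [0.9337, -0.111, -0.1761], 'torque': [-0.0123, -0.0319, -0.0039], 'gripper_width': 0.0856}
scene {'fx': 520.1977048568962, 'fy': 520.1977048568962, 'cx': 292.642579762333, 'cy': 217.83335517825864, 'R': array([[-0.42607935, -0.90464725, -0.00835137],
       [-0.40544013,  0.19919408, -0.89215471],
       [ 0.80874884, -0.37674271, -0.45165278]]), 't': array([0.55331429, 0.22863773, 0.80220562])}
side {'fx': 434.5854927626291, 'fy': 434.5854927626291, 'cx': 285.39706762926136, 'cy': 209.2241460782399, 'R': array([[ 0.74462686, -0.667457  ,  0.00565654],
       [-0.36440775, -0.41361063, -0.834346  ],
       [ 0.55922968,  0.61921515, -0.55121208]]), 't': array([-0.16951659,  0.41417094,  0.37702992])}
wrist {'fx': 311.57175606942434, 'fy': 311.57175606942434, 'cx': 282.2495842381674, 'cy': 208.85533515082105, 'mount': array([[ 9.99999415e-01,  1.19008855e-04,  1.07508216e-03,
         1.17165213e-04],
       [-9.97636562e-04, -2.82579458e-01,  9.59243376e-01,
        -1.72211557e-01],
       [ 4.17954589e-04, -9.59243888e-01, -2.82579173e-01,
         7.16285590e-02],
       [ 0.00000000e+00,  0.00000000e+00,  0.00000000e+00,
         1.00000000e+00]])}
```

View pics/a.png

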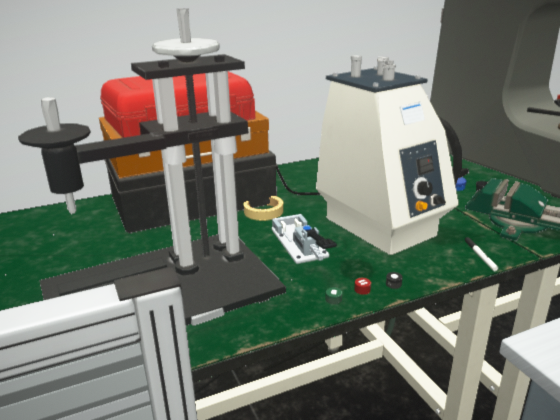

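View pics/b.png

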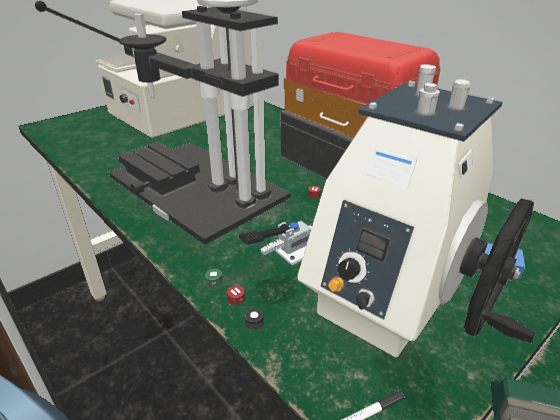

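Scene: green (334,295), red (362,285), black (394,280), press around (300,238). Side: reds at (236,294) and (315,191), green (213,276), black (254,318); the press is partly hidden behind the machine. I'll turn these into positions and zoom in on the press.

```bash
cat > h.py <<'E'
from cell import *
import cv2,numpy as np
from scipy.spatial.transform import Rotation as Ro
def pose():
    o=get_obs();q=o['ee_rot'];return np.array(o['eef_pos']),Ro.from_quat([q[1],q[2],q[3],q[0]]).as_matrix()
def cam(n,p=None):
    m=camera_model(n)
    K=np.array([[m['fx'],0,m['cx']],[0,m['fy'],m['cy']],[0,0,1]])
    if n=='wrist':
        t,R=p or pose();M=m['mount'];Rc=R@M[:3,:3];c=R@M[:3,3]+t
        return K,Rc.T,-Rc.T@c
    return K,np.array(m['R']),np.array(m['t'])
def onz(n,px,z,p=None):
    K,R,t=cam(n,p);d=R.T@np.linalg.inv(K)@[*px,1];c=-R.T@t
    return c+d*(z-c[2])/d[2]
def proj(n,X,p=None):
    K,R,t=cam(n,p);x=K@(R@np.array(X)+t);return x[:2]/x[2]
def save(f,im):cv2.imwrite(f,cv2.cvtColor(im,cv2.COLOR_RGB2BGR))
E
python3 - <<'E'
from h import *
np.set_printoptions(precision=4,suppress=True)
for n,px,z in [('scene',(334,291),.017),('scene',(362,282),.018),('scene',(394,276),.019),('side',(213,274),.017),('side',(236,291),.018),('side',(254,315),.019),('side',(315,189),.018)]:print(n,px,onz(n,px,z))
print(pose())
a=camera("scene")[190:310,240:400];b=camera("side")[170:330,200:330]
save('pics/c.png',np.hstack([cv2.resize(a,(480,360),interpolation=2),cv2.resize(b,(292,360),interpolation=2)]))
E
```

```text
scene (334, 291) [0.3679 0.354  0.017 ]
scene (362, 282) [0.3693 0.2928 0.018 ]
scene (394, 276) [0.3587 0.2276 0.019 ]
side (213, 274) [0.3688 0.3559 0.017 ]
side (236, 291) [0.3735 0.2917 0.018 ]
side (254, 315) [0.3619 0.2267 0.019 ]
side (315, 189) [0.723  0.4459 0.018 ]
(array([ 0.1522, -0.6309,  0.2014]), array([[ 0.2346, -0.0007,  0.9721],
       [-0.9721,  0.0024,  0.2346],
       [-0.0025, -1.    , -0.0001]]))
```

View pics/c.png

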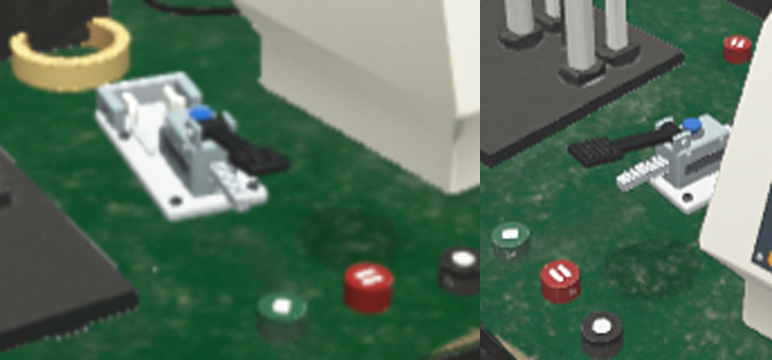

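```bash
python3 - <<'E'
from h import *
np.set_printoptions(precision=4,suppress=True)
for nm,n,px,z in [('mach','scene',(390,248),0),('mach','scene',(438,235),0),('mach','scene',(328,212),0),('mach','side',(320,313),0),('mach','side',(402,352),0),
 ('plateNearL','scene',(296,261),.01),('plateNearR','scene',(329,254),.01),('stopfarL','scene',(272.5,219),.03),('stopfarR','scene',(303,214),.03),('btn','scene',(307,227.5),.0625),('padend','scene',(333,243),.08),('btnside','side',(200+213/2.25*1,170+125/2.25),.0625),('padside','side',(200+108/2.25,170+149/2.25),.08),
 ('drill','scene',(284,289),0.02),('drill','side',(205,240),0.02),('drillR','side',(289,194),.02),('case','scene',(275,208),0)]:print(nm,n,px,onz(n,px,z))
# apex height of machine: panel top corners seen in both views (front-left, front-right top plate corners)
P=[cam(n)[0]@np.c_[cam(n)[1],cam(n)[2]] for n in('scene','side')]
for s,d in [((425,78),(363,106)),((393,88),(478,132))]:
    X=cv2.triangulatePoints(P[0],P[1],np.float64(s),np.float64(d));print('top',(X[:3]/X[3]).T)
E
```

```text
mach scene (390, 248) [0.4773 0.1529 0.    ]
mach scene (438, 235) [0.4784 0.0215 0.    ]
mach scene (328, 212) [0.6923 0.1886 0.    ]
mach side (320, 313) [0.4592 0.1701 0.    ]
mach side (402, 352) [0.4965 0.0294 0.    ]
plateNearL scene (296, 261) [0.5037 0.3667 0.01  ]
plateNearR scene (329, 254) [0.4986 0.2925 0.01  ]
stopfarL scene (272.5, 219) [0.6633 0.35   0.03  ]
stopfarR scene (303, 214) [0.6555 0.2759 0.03  ]
btn scene (307, 227.5) [0.5365 0.3253 0.0625]
padend scene (333, 243) [0.4288 0.324  0.08  ]
btnside side (294.6666666666667, 225.55555555555554) [0.5404 0.3224 0.0625]
padside side (248.0, 236.22222222222223) [0.4377 0.3363 0.08  ]
drill scene (284, 289) [0.41  0.436 0.02 ]
drill side (205, 240) [0.4121 0.4482 0.02  ]
drillR side (289, 194) [0.6582 0.4678 0.02  ]
case scene (275, 208) [0.7714 0.2976 0.    ]
top [[0.4567 0.1254 0.3705]]
top [[0.6389 0.0625 0.3079]]
```

Call:
play_rows(rotation=[[0,-80,0],[0,-80,0],[0,-80,0],[0,-80,0],[0,-80,0],[0,-80,0],[0,-80,0],[0,-80,0],[0,-80,0],[0,-80,0],[0,-80,0],[0,-80,0]], delta_pos=[[-369,-50,305],[-369,-50,305],[-369,-50,305],[-369,-50,305],[-369,-50,305],[-369,-50,305],[-369,-50,305],[-369,-50,305],[-369,-50,305],[-369,-50,305],[-369,-50,305],[-369,-50,305]], fingers=[50,50,50,50,50,50,50,50,50,50,50,50])

```text
time: 1.2
eef_pos: [0.3645, -0.1967, 0.2534]
ee_rot: [-0.707, 0.707, 0.026, -0.025]
wrist_force: [1.2, -0.7, 0.0]
gripper_width: 0.0507
```

```bash
cat >> h.py <<'E'
def go(targ,az=None,f=None):
    # delta in tool axes (mm) and turn to have tool y down and tool z at azimuth az (deg)
    t,R=pose()
    d=R.T@(np.array(targ)-t)*1000
    s=''
    if az is not None:
        a=np.radians(az);z=np.array([np.cos(a),np.sin(a),0]);y=np.array([0,0,-1.]);G=np.c_[np.cross(y,z),y,z]
        s=np.round(np.degrees(Ro.from_matrix(R.T@G).as_rotvec()),1)
    print('delta',np.round(d,1).tolist(),'rot',s, 'rows',np.linalg.norm(d)/41.7)
E
python3 - <<'E'
from h import *
print(get_obs()['qpos']);go([.39,.10,.25],174)
E
```

```text
[ 0.85877045 -0.11235352 -0.42655258  2.04545555 -0.0505848   1.19753056
  0.52587568]
delta [47.1, 3.5, 294.1] rot [  0.1 -79.8   0.1] rows 7.142535167127377
```

Call:
play_rows(rotation=[[0,-80,0],[0,-80,0],[0,-80,0],[0,-80,0],[0,-80,0],[0,-80,0],[0,-80,0],[0,-80,0],[0,-80,0],[0,-80,0],[0,-80,0],[0,-80,0]], delta_pos=[[47,3,294],[47,3,294],[47,3,294],[47,3,294],[47,3,294],[47,3,294],[47,3,294],[47,3,294],[47,3,294],[47,3,294],[47,3,294],[47,3,294]], fingers=[50,50,50,50,50,50,50,50,50,50,50,50])

```text
time: 2.2
eef_pos: [0.3907, 0.0949, 0.2495]
ee_rot: [0.526, -0.526, -0.472, 0.472]
wrist_force: [0.6, -0.2, 0.3]
gripper_width: 0.0501
```

```bash
python3 - <<'E'
from h import *
print(pose()[0],get_obs()['qpos'],get_obs()['wrist_force']);go([.40,.29,.25],174)
E
```

```text
[0.39071369 0.09490674 0.24952571] [ 0.45843955 -0.1473703  -0.71937489  2.06138115 -0.104104    1.1936147
  1.24512263] [ 0.60662588 -0.24334845  0.31652585]
delta [194.9, -0.5, 11.9] rot [-0.  -0.2 -0. ] rows 4.683806162878596
```

Call:
play_rows(rotation=[[0,0,0],[0,0,0],[0,0,0],[0,0,0],[0,0,0],[0,0,0],[0,0,0]], delta_pos=[[195,0,12],[195,0,12],[195,0,12],[195,0,12],[195,0,12],[195,0,12],[195,0,12]], fingers=[50,50,50,50,50,50,50])

```text
time: 2.78
eef_pos: [0.4, 0.2917, 0.2496]
ee_rot: [0.527, -0.526, -0.472, 0.472]
wrist_force: [0.3, -0.6, -0.0]
gripper_width: 0.05
```

```bash
python3 - <<'E'
from h import *
p=pose();im=camera('wrist');np.savez('w1',t=p[0],R=p[1],im=im);save('pics/d.png',cv2.resize(im,(784,588)))
print(p[0],get_obs()['qpos'])
a=np.radians(-6);o=np.array([.580,.3215,0]);u=np.array([np.cos(a),np.sin(a),0])
for n,X in [('red',[.3715,.292,.018]),('btn',o-.045*u+[0,0,.0625]),('pad',o-.144*u+[0,0,.08]),('load',o+.022*u+[0,0,.01])]:print(n,proj('wrist',X,p)*1.4)
E
```

```text
[0.40000821 0.29171312 0.24956971] [ 0.22932361  0.135261   -0.99309071  1.87015213  0.12102569  1.20101779
  0.65436627]
red [392.34607581 213.70061313]
btn [448.64884592 393.31539728]
pad [454.80287963 296.01061931]
load [441.05011451 424.27079624]
```

View pics/d.png

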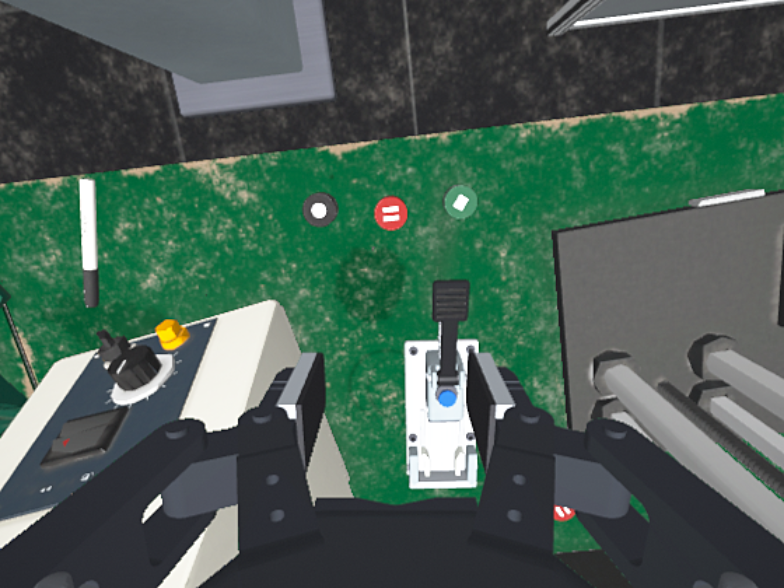

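The wrist view shows red (391,213), black (320,210), green (461,202), the paddle (451,300), the button (448,398), plate near corners (405,342)/(477,341) and stop far corners (410,487)/(475,487). All of these match my predictions.

```bash
python3 - <<'E'
from h import *
np.set_printoptions(precision=4,suppress=True)
d=np.load('w1.npz');p=(d['t'],d['R']);im=d['im']
f=lambda px,z:onz('wrist',np.array(px)/1.4,z,p)
for n,px,z in [('red',(391,213),.018),('blk',(320,210),.019),('grn',(461,202),.017),('nL',(405,342),.01),('nR',(477,341),.01),('fL',(410,487),.03),('fR',(475,487),.03),('btn',(448,397.5),.0625),('pad',(451,300),.08)]:print(n,f(px,z))
hsv=cv2.cvtColor(im,cv2.COLOR_RGB2HSV)
for n,lo,hi,z in [('red',(0,120,80),(8,255,255),.018),('redb',(172,120,80),(180,255,255),.018),('btn',(100,120,80),(125,255,255),.0625)]:
    m=cv2.inRange(hsv,lo,hi);c,l,s,ce=cv2.connectedComponentsWithStats(m)
    for i in range(1,c):
        if s[i,4]>60:print(n,s[i,4],ce[i]*1.4,onz('wrist',ce[i],z,p))
go([.3715,.292,.10],174)
E
```

```text
red [0.3707 0.2908 0.018 ]
blk [0.3609 0.2268 0.019 ]
grn [0.3679 0.3554 0.017 ]
nL [0.5023 0.2903 0.01  ]
nR [0.5092 0.3633 0.01  ]
fL [0.6621 0.2788 0.03  ]
fR [0.6698 0.3485 0.03  ]
btn [0.5395 0.3253 0.0625]
pad [0.4399 0.3332 0.08  ]
red 320 [390.7706 212.2837] [0.3701 0.2907 0.018 ]
red 63 [563.4667 514.6667] [0.7289 0.4476 0.018 ]
btn 118 [446.6    397.6712] [0.5395 0.324  0.0625]
delta [-0.8, 149.3, 29.1] rot [-0.1 -0.5 -0. ] rows 3.648087725485009
```

Call:
play_rows(rotation=[[0,-1.3,0],[0,-1.3,0],[0,-1.3,0],[0,-1.3,0],[0,-1.3,0],[0,-1.3,0],[0,-1.3,0],[0,-1.3,0],[0,-1.3,0],[0,-1.3,0],[0,-1.3,0],[0,-1.3,0]], delta_pos=[[-2,40,30],[-2,80,30],[-2,120,30],[-2,150,30],[-2,175,30],[-2,195,30],[-2,210,30],[-2,222,30],[-2,232,30],[-2,240,30],[-2,245,30],[-2,245,30]], fingers=[46,46,46,46,46,46,46,46,46,46,46,46])

```text
time: 3.83
eef_pos: [0.3709, 0.29, 0.0041]
ee_rot: [-0.522, 0.522, 0.476, -0.477]
wrist_force: [-0.6, 0.3, -0.0]
gripper_width: 0.0461
```

```bash
python3 - <<'E'
from h import *
p=pose();im=camera('wrist');save('pics/e.png',im);print(p[0],get_obs()['wrist_force']);go([.3705,.291,.005],174.8)
E
```

```text
[0.3709407  0.28998384 0.0040657 ] [-0.98237603  0.73814832 -0.15479338]
delta [0.3, -0.3, 0.7] rot [ 0.  0. -0.] rows 0.019321247981454192
```

View pics/e.png

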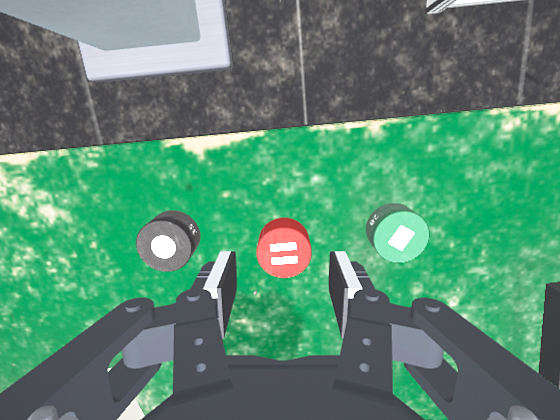

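```bash
python3 - <<'E'
from h import *
im=cv2.imread('pics/e.png');hsv=cv2.cvtColor(im,cv2.COLOR_BGR2HSV)
m=cv2.inRange(hsv,(0,120,110),(8,255,255))|cv2.inRange(hsv,(172,120,110),(180,255,255))
m[:, :240]=0;m[:,330:]=0
c=max(cv2.findContours(m,0,2)[0],key=cv2.contourArea);(x,y),r=cv2.minEnclosingCircle(c)
print(cv2.boundingRect(c),x,y,r,onz('wrist',(x,y),.018),onz('wrist',(284,247),.018),pose()[0],proj('wrist',pose()[0]))
t,R=pose()
for s in(-1,1):
  for yy in(-.0,-.019):
    for zz in(-.011,.011): print(s,yy,zz,proj('wrist',t+R@[s*.023,yy,zz]))
E
```

```text
(257, 218, 54, 60) 283.5852355957031 247.36932373046875 29.895769119262695 [0.36813454 0.29137245 0.018     ] [0.36793528 0.29161996 0.018     ] [0.371157   0.29067364 0.00466686] [282.80538833 243.12867001]
-1 -0.0 -0.011 [244.82573093 259.94566162]
-1 -0.0 0.011 [243.56166808 225.68170299]
-1 -0.019 -0.011 [240.79990793 275.2511207 ]
-1 -0.019 0.011 [239.24274982 237.76916766]
1 -0.0 -0.011 [320.7575741  260.00144684]
1 -0.0 0.011 [322.09022305 225.73375966]
1 -0.019 -0.011 [324.84412733 275.31556101]
1 -0.019 0.011 [326.47983911 237.82920667]
```

Call:
play_rows(rotation=[[0,0,0],[0,0,0],[0,0,0],[0,0,0],[0,0,0],[0,0,0]], delta_pos=[[0,0,1.5],[0,0,3],[0,0,3],[0,0,3],[0,0,3],[0,0,3]], fingers=[46,46,22,22,22,22], grip_force=30)

```text
time: 4.38
eef_pos: [0.3681, 0.2916, 0.0049]
ee_rot: [-0.522, 0.522, 0.477, -0.477]
wrist_force: [-0.5, -0.2, 0.2]
gripper_width: 0.0222
```

```bash
python3 - <<'E'
from h import *
p=pose();im=camera('wrist');save('pics/f.png',im);print(p[0],get_obs()['wrist_force'],get_obs()['gripper_width'])
E
```

```text
[0.3680593 0.2916227 0.0048913] [ 0.41890242 -0.19153328  0.03310252] 0.022331878697183213
```

View pics/f.png

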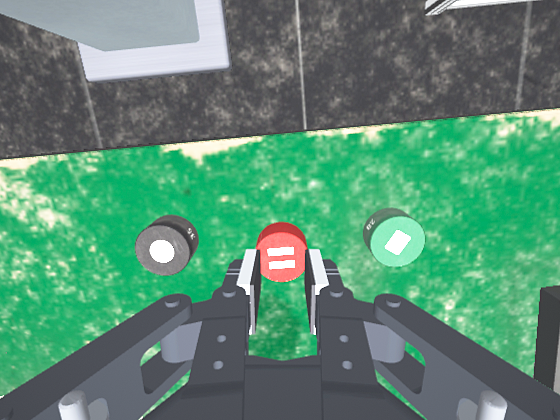

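The fingers closed to 22 mm above the mount without touching it, so the tips sit well behind the stated TCP, by about 30 mm in the image. I'll lower in steps and watch the force.

Call:
play_rows(rotation=[[0,0,0],[0,0,0],[0,0,0],[0,0,0],[0,0,0],[0,0,0],[0,0,0],[0,0,0],[0,0,0]], delta_pos=[[0,0,0],[0,0,0],[0,0,0],[0,3,0],[0,6,0],[0,9,0],[0,12,0],[0,15,0],[0,15,0]], fingers=[46,46,46,46,46,46,46,46,46])

```text
time: 5.18
eef_pos: [0.3673, 0.2911, -0.0111]
ee_rot: [0.522, -0.522, -0.477, 0.478]
wrist_force: [-0.1, 0.3, -0.4]
gripper_width: 0.0463
```

Call:
play_rows(rotation=[[0,0,0],[0,0,0],[0,0,0],[0,0,0],[0,0,0]], delta_pos=[[0,0,0],[0,0,0],[0,0,0],[0,0,0],[0,0,0]], fingers=[22,22,22,22,22])

```text
time: 5.6
eef_pos: [0.368, 0.2916, -0.0102]
ee_rot: [-0.522, 0.522, 0.477, -0.477]
wrist_force: [0.1, 0.2, 0.1]
gripper_width: 0.0218
```

Call:
play_rows(rotation=[[0,0,0],[0,0,0],[0,0,0],[0,0,0],[0,0,0],[0,0,0],[0,0,0],[0,0,0]], delta_pos=[[0,0,0],[0,0,0],[0,0,0],[0,2,0],[0,4,0],[0,6,0],[0,8,0],[0,8,0]], fingers=[46,46,46,46,46,46,46,46])

```text
time: 6.27
eef_pos: [0.3675, 0.2912, -0.0188]
ee_rot: [0.522, -0.522, -0.477, 0.477]
wrist_force: [-0.2, -1.1, -0.0]
gripper_width: 0.0459
```

Call:
play_rows(rotation=[[0,0,0],[0,0,0],[0,0,0],[0,0,0],[0,0,0]], delta_pos=[[0,0,0],[0,0,0],[0,0,0],[0,0,0],[0,0,0]], fingers=[22,22,22,22,22])

```text
time: 6.68
eef_pos: [0.368, 0.2917, -0.0182]
ee_rot: [0.522, -0.522, -0.477, 0.477]
wrist_force: [-0.7, 1.0, 0.1]
gripper_width: 0.0288
```

```bash
python3 - <<'E'
from h import *
p=pose();im=camera('wrist')[190:340,160:400];s=camera('side')[220:345,150:300]
save('pics/g.png',np.hstack([cv2.resize(im,(400,250),interpolation=2),cv2.resize(s,(300,250),interpolation=2)]));print(p[0],get_obs()['wrist_force'],get_obs()['gripper_width'])
E
```

```text
[ 0.36799781  0.29172215 -0.01820934] [0.29793743 0.26912369 0.83185208] 0.028538868317975637
```

View pics/g.png

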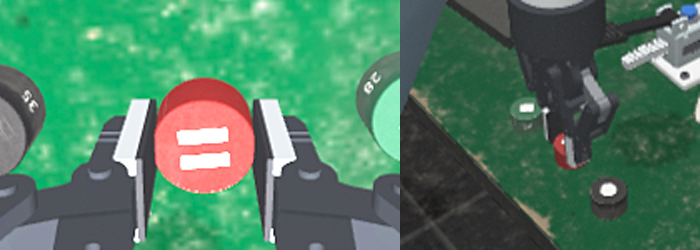

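Call:
play_rows(rotation=[[0,0,0],[0,0,0],[0,0,0],[0,0,0],[0,0,0],[0,0,0],[0,0,0],[0,0,0]], delta_pos=[[0,0,0],[0,0,0],[0,0,0],[0,2,0],[0,4,0],[0,6,0],[0,8,0],[0,8,0]], fingers=[46,46,46,46,46,46,46,46])

```text
time: 7.45
eef_pos: [0.3676, 0.2912, -0.0268]
ee_rot: [0.522, -0.522, -0.477, 0.477]
wrist_force: [-0.6, 0.2, -0.4]
gripper_width: 0.0456
```

Call:
play_rows(rotation=[[0,0,0],[0,0,0],[0,0,0],[0,0,0],[0,0,0]], delta_pos=[[0,0,0],[0,0,0],[0,0,0],[0,0,0],[0,0,0]], fingers=[22,22,22,22,22])

```text
time: 7.87
eef_pos: [0.368, 0.2915, -0.0263]
ee_rot: [0.522, -0.522, -0.477, 0.477]
wrist_force: [0.3, 1.0, 0.6]
gripper_width: 0.0287
```

```bash
python3 - <<'E'
from h import *
p=pose();im=camera('wrist')[190:340,160:400];s=camera('side')[220:345,150:300]
save('pics/g2.png',np.hstack([cv2.resize(im,(400,250),interpolation=2),cv2.resize(s,(300,250),interpolation=2)]));print(p[0],get_obs()['wrist_force'],get_obs()['gripper_width'],get_obs()['qpos'])
E
```

```text
[ 0.36798108  0.29154948 -0.02627409] [ 0.21528975 -0.61968331 -0.75034159] 0.029631332024613103 [-0.0820223   0.53411465 -0.76337986  2.13482265  0.58570155  0.69019951
  0.23756147]
```

View pics/g2.png

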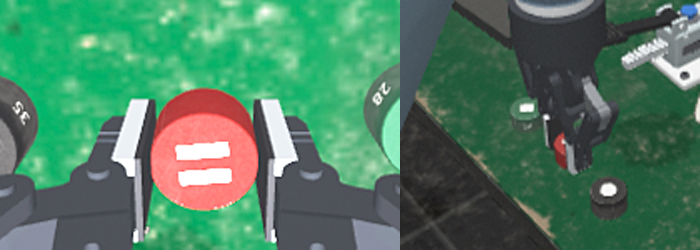

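```bash
python3 - <<'E'
from h import *
print(onz('wrist',(283,289),.018),pose()[0]);go([.607,.318,.11],174.8)
E
```

```text
[0.37230184 0.29125597 0.018     ] [ 0.36796748  0.29159824 -0.02625662]
delta [47.7, -136.2, -235.7] rot [0.  0.1 0. ] rows 6.628405884001127
```

Call:
play_rows(rotation=[[0,0,0],[0,0,0],[0,0,0],[0,0,0],[0,0,0],[0,0,0],[0,0,0],[0,0,0]], delta_pos=[[0,-10,0],[0,-25,0],[0,-50,0],[0,-75,0],[0,-100,0],[0,-125,0],[0,-136,0],[0,-136,0]], fingers=[22,22,22,22,22,22,22,22])

```text
time: 8.63
eef_pos: [0.3699, 0.2932, 0.1127]
ee_rot: [-0.521, 0.523, 0.479, -0.475]
wrist_force: [0.2, -0.2, -0.5]
gripper_width: 0.0292
```

Call:
play_rows(rotation=[[0,0,0],[0,0,0],[0,0,0],[0,0,0],[0,0,0],[0,0,0],[0,0,0],[0,0,0],[0,0,0],[0,0,0],[0,0,0]], delta_pos=[[4,0,-20],[9,0,-45],[14,0,-72],[20,0,-100],[26,0,-130],[32,0,-160],[37,0,-185],[42,0,-208],[45,0,-225],[46,0,-233],[46,0,-233]], fingers=[22,22,22,22,22,22,22,22,22,22,22])

```text
time: 9.55
eef_pos: [0.6051, 0.3151, 0.1074]
ee_rot: [0.523, -0.522, -0.476, 0.477]
wrist_force: [-0.0, -0.5, -1.4]
gripper_width: 0.0291
```

```bash
python3 - <<'E'
from h import *
p=pose();im=camera('wrist');s=camera('scene')[150:300,220:400]
np.savez('w2',t=p[0],R=p[1])
save('pics/i.png',np.hstack([cv2.resize(im[100:380,120:440],(480,420)),cv2.resize(s,(300,250)).copy() if 0 else cv2.copyMakeBorder(cv2.resize(s,(300,250),interpolation=2),0,170,0,0,0)]))
print(p[0],get_obs()['wrist_force'],get_obs()['gripper_width'],get_obs()['qpos'])
a=np.radians(-5.2);o=np.array([.585,.320,0]);u=np.array([np.cos(a),np.sin(a),0]);v=np.array([-u[1],u[0],0])
f=lambda X:((proj('wrist',X,p)-[120,100])*1.5).round()
for n,x,y,z in[('btn',-45,0,62.5),('pad',-144,0,80),('housL',-14,-18,52),('jawtop',0,0,33),('railL',-4,-18.5,14),('railR',-4,18.5,14),('platenL',-81,-38,10),('platenR',-81,38,10)]:print(n,f(o+u*x/1e3+v*y/1e3+[0,0,z/1e3]))
E
```

```text
[0.6050841  0.3151464  0.10738879] [-0.46196773 -0.04743019 -0.86200303] 0.029165636620923283 [ 0.00897511  0.66677816 -0.7834745   1.55998866  0.50268495  1.1294686
  0.59462561]
btn [251.  41.]
pad [ 253. -246.]
housL [214. 106.]
jawtop [250. 126.]
railL [217. 112.]
railR [282. 112.]
platenL [179. -31.]
platenR [321. -32.]
```

View pics/i.png

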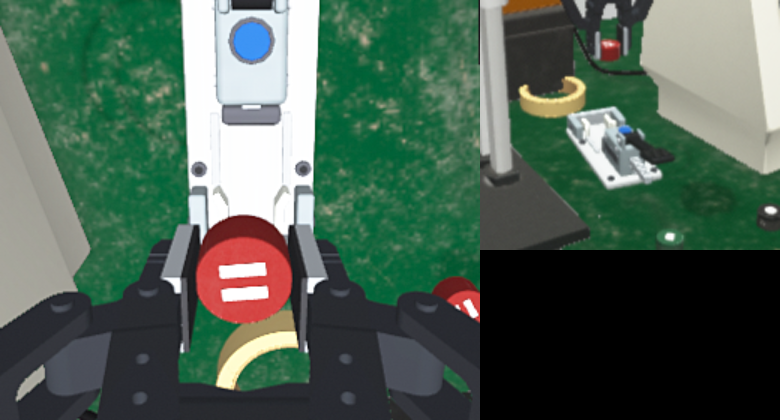

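```bash
python3 - <<'E'
from h import *
p=pose();m=onz('wrist',(282.7,279),p[0][2]+.0443,p);off=p[1].T@(m-p[0]);print(m,p[0],off)
g=np.array([.6079,.3179,-.0155]);R=p[1];off[1]=0;off[0]=0
go(g-R@off,174.8)
E
```

```text
[0.6015676  0.31635997 0.15249074] [0.60229096 0.31632483 0.10819074] [-9.02311168e-05 -4.42976359e-02  8.51934287e-04]
delta [2.2, 123.7, -6.7] rot [-0.2  0.1 -0.1] rows 2.9705212599911084
```

Call:
play_rows(rotation=[[0,0,0],[0,0,0],[0,0,0],[0,0,0],[0,0,0],[0,0,0],[0,0,0],[0,0,0],[0,0,0],[0,0,0],[0,0,0],[0,0,0]], delta_pos=[[2,0,-6],[2,0,-6],[2,20,-6],[2,40,-6],[2,60,-6],[2,78,-6],[2,92,-6],[2,102,-6],[2,109,-6],[2,113,-6],[2,116,-6],[2,116,-6]], fingers=[22,22,22,22,22,22,22,22,22,22,22,22])

```text
time: 10.65
eef_pos: [0.6104, 0.3181, -0.0062]
ee_rot: [-0.522, 0.522, 0.477, -0.477]
wrist_force: [-0.1, -0.2, -0.1]
gripper_width: 0.0292
```

Call:
play_rows(rotation=[[0,0,0],[0,0,0],[0,0,0],[0,0,0],[0,0,0],[0,0,0]], delta_pos=[[0,2,0],[0,4,0],[0,6,0],[0,7,0],[0,8,0],[0,8,0]], fingers=[22,22,22,22,22,22])

```text
time: 11.15
eef_pos: [0.6101, 0.3178, -0.0145]
ee_rot: [0.522, -0.522, -0.477, 0.477]
wrist_force: [-0.3, -0.1, -0.5]
gripper_width: 0.0296
```

```bash
python3 - <<'E'
from h import *
for i in range(3):
  o=get_obs();print(o['eef_pos'],o['wrist_force'],o['gripper_width']);im=camera('wrist')
np.savez('w3',im=im);go([.6079,.3179,-.0163],174.8)
save('pics/j.png',cv2.resize(im[100:350,120:440],(768,600)))
E
```

```text
[ 0.6101115   0.31783916 -0.01452371] [-0.30031034 -0.06029116 -0.46439992] 0.029591584641353474
[ 0.61014557  0.31789232 -0.01443719] [ 0.45725962 -0.6104908   0.49477622] 0.028914652925287204
[ 0.6102413   0.31799806 -0.0143025 ] [-0.30585847  0.05764143 -0.37800536] 0.02921142353826465
delta [-0.3, 2.0, 2.3] rot [0.  0.1 0. ] rows 0.07467331747435364
```

View pics/j.png

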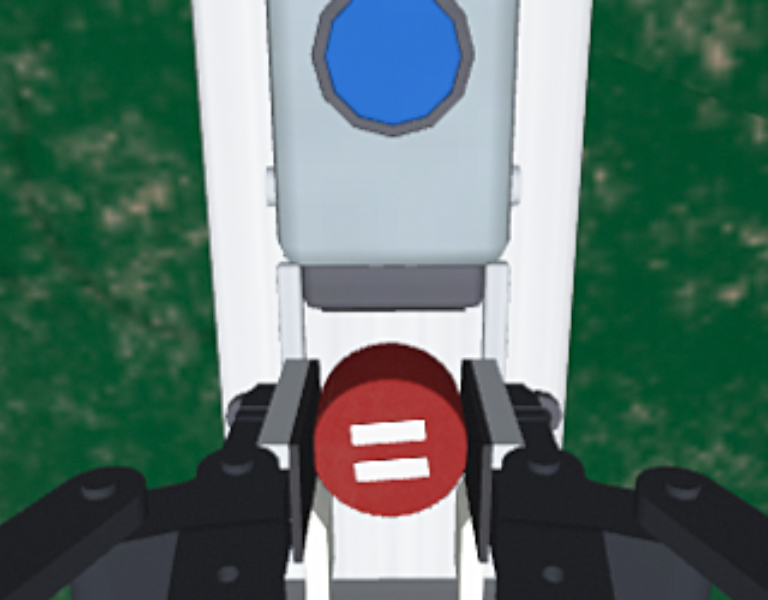

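Call:
play_rows(rotation=[[0,0,0],[0,0,0],[0,0,0],[0,0,0],[0,0,0]], delta_pos=[[0,0,1.5],[0,0.5,3],[0,1,3],[0,1.5,3],[0,1.5,3]], fingers=[22,22,22,22,22])

```text
time: 11.72
eef_pos: [0.6073, 0.3183, -0.0147]
ee_rot: [-0.522, 0.522, 0.477, -0.477]
wrist_force: [-1.4, -1.6, 4.6]
gripper_width: 0.0292
```

```bash
python3 - <<'E'
from h import *
o=get_obs();print(o['eef_pos'],o['wrist_force'],o['gripper_width']);p=pose();im=camera('wrist')
hsv=cv2.cvtColor(im,cv2.COLOR_RGB2HSV);m=cv2.inRange(hsv,(0,120,120),(10,255,255))|cv2.inRange(hsv,(170,120,120),(180,255,255));m[:,:240]=0;m[:,330:]=0
c=max(cv2.findContours(m,0,2)[0],key=cv2.contourArea);b=cv2.boundingRect(c);print(b)
q=(b[0]+b[2]/2,b[1]+b[3]-b[2]/2*.96)
a=np.radians(-5.2);u=np.array([np.cos(a),np.sin(a),0]);X=onz('wrist',q,.029,p);print(q,X,(X-[.585,.32,0])@u)
b=onz('wrist',(120+393/2.4,100+50/2.4),.0625);print('btn at prev',b)
E
```

```text
[ 0.60726239  0.31834745 -0.01470239] [-1.42774665 -1.57483394  4.64643088] 0.029230806016100362
(251, 258, 64, 57)
(283.0, 284.28) [0.60946992 0.31822124 0.029     ] 0.02453042346493143
btn at prev [0.53649285 0.32486245 0.0625    ]
```

Call:
play_rows(rotation=[[0,0,0],[0,0,0],[0,0,0],[0,0,0],[0,0,0],[0,0,0],[0,0,0],[0,0,0],[0,0,0],[0,0,0],[0,0,0],[0,0,0]], delta_pos=[[0,0,0],[0,0,0],[0,0,0],[0,0,0],[0,-2,0],[0,-8,0],[0,-20,0],[0,-40,0],[0,-65,0],[0,-90,0],[0,-110,0],[0,-110,0]], fingers=[40,44,44,44,44,44,44,44,44,44,44,44])

```text
time: 12.77
eef_pos: [0.6107, 0.3215, 0.1016]
ee_rot: [-0.521, 0.523, 0.481, -0.473]
wrist_force: [-0.3, 1.6, 1.2]
gripper_width: 0.0442
```

```bash
python3 - <<'E'
from h import *
o=get_obs();print(o['eef_pos'],o['wrist_force'],o['gripper_width']);p=pose();im=camera('wrist')
hsv=cv2.cvtColor(im,cv2.COLOR_RGB2HSV);m=cv2.inRange(hsv,(0,120,80),(10,255,255))|cv2.inRange(hsv,(170,120,80),(180,255,255));m[:,:240]=0;m[:,330:]=0
c=max(cv2.findContours(m,0,2)[0],key=cv2.contourArea);b=cv2.boundingRect(c);print(b)
q=(b[0]+b[2]/2,b[1]+b[3]-b[2]/2*.96)
a=np.radians(-5.2);u=np.array([np.cos(a),np.sin(a),0]);X=onz('wrist',q,.028,p);print(q,X,(X-[.585,.32,0])@u)
m=cv2.inRange(hsv,(100,120,80),(125,255,255));c=max(cv2.findContours(m,0,2)[0],key=cv2.contourArea);(x,y),r=cv2.minEnclosingCircle(c);print('btn',x,y,r,onz('wrist',(x,y),.0625,p))
go([.4415,.3330,.16],174.8)
save('pics/k.png',im[100:380,120:440])
E
```

```text
[0.61072197 0.32147246 0.10162038] [-0.32668265  1.63585848  1.24927381] 0.04418631330392468
(260, 186, 36, 39)
(278.0, 207.72) [0.61060446 0.31809895 0.028     ] 0.025671378128478823
btn 277.0 118.80000305175781 13.237927436828613 [0.54012827 0.32426244 0.0625    ]
delta [-2.2, -62.1, 168.1] rot [0.4 0.1 0.3] rows 4.298412793473289
```

Call:
play_rows(rotation=[[0,0,0],[0,0,0],[0,0,0],[0,0,0],[0,0,0],[0,0,0],[0,0,0],[0,0,0],[0,0,0],[0,0,0]], delta_pos=[[0,-30,0],[0,-60,20],[0,-60,55],[0,-60,90],[0,-60,125],[0,-60,155],[0,-60,165],[0,-60,168],[0,-60,168],[0,-60,168]], fingers=[44,30,15,0,0,0,0,0,0,0])

```text
time: 13.65
eef_pos: [0.4417, 0.3325, 0.1541]
ee_rot: [-0.522, 0.523, 0.477, -0.476]
wrist_force: [0.0, 0.3, -0.2]
gripper_width: 0.0004
```

```bash
python3 - <<'E'
from h import *
for i in range(3):
  o=get_obs();print(o['eef_pos'],o['wrist_force'],o['gripper_width']);p=pose();im=camera('wrist')
go([.4415,.3330,.09],174.8);
print(get_obs()['qpos'])
save('pics/l.png',im);print(proj('wrist',[.4415,.333,.08],p))
E
```

```text
[0.44172454 0.3325034  0.15409247] [ 0.00553581  0.25430986 -0.15615242] 0.0004202366450270591
[0.4421096  0.33246085 0.15409702] [-0.22507214 -0.43623943 -0.30414849] -0.00010943617328252014
[0.44209205 0.3325458  0.15410482] [1.43623709 0.64423438 0.40633081] -9.831984506662415e-05
delta [0.3, 64.0, 0.4] rot [-0.  -0.1  0. ] rows 1.5359481954120953
[ 0.05022459  0.39749514 -0.9186503   1.84551028  0.35707698  1.07391227
  0.47347873]
[283.15372889 207.35815528]
```

View pics/l.png

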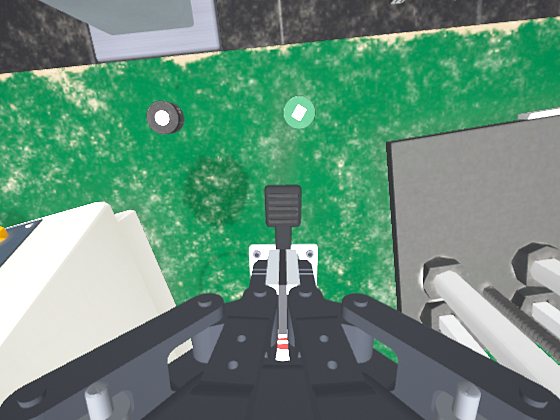

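Call:
play_rows(rotation=[[0,0,0],[0,0,0],[0,0,0],[0,0,0],[0,0,0],[0,0,0],[0,0,0],[0,0,0]], delta_pos=[[0,20,0],[0,40,0],[0,55,0],[0,64,0],[0,70,0],[0,75,0],[0,80,0],[0,80,0]], fingers=[0,0,0,0,0,0,0,0])

```text
time: 14.47
eef_pos: [0.4398, 0.3331, 0.0737]
ee_rot: [0.522, -0.522, -0.477, 0.477]
wrist_force: [0.5, -0.8, 1.0]
gripper_width: 0.0001
```

Call:
play_rows(rotation=[[0,0,0],[0,0,0],[0,0,0],[0,0,0]], delta_pos=[[0,5,0],[0,10,0],[0,14,0],[0,14,0]], fingers=[0,0,0,0])

```text
time: 14.8
eef_pos: [0.4395, 0.3327, 0.0594]
ee_rot: [-0.522, 0.522, 0.477, -0.478]
wrist_force: [0.7, 0.6, -0.9]
gripper_width: 0.0001
```

Call:
play_rows(rotation=[[0,0,0],[0,0,0],[0,0,0]], delta_pos=[[0,4,0],[0,6,0],[0,6,0]], fingers=[0,0,0])

```text
time: 15.05
eef_pos: [0.4397, 0.3329, 0.0537]
ee_rot: [0.522, -0.522, -0.477, 0.477]
wrist_force: [0.0, 0.1, -0.3]
gripper_width: -0.0002
```

Call:
play_rows(rotation=[[0,0,0],[0,0,0],[0,0,0]], delta_pos=[[0,3,0],[0,4,0],[0,4,0]], fingers=[0,0,0])

```text
time: 15.3
eef_pos: [0.4396, 0.3335, 0.0502]
ee_rot: [0.522, -0.522, -0.477, 0.477]
wrist_force: [-2.1, -1.8, 3.1]
gripper_width: 0.0001
```

Call:
play_rows(rotation=[[0,0,0],[0,0,0],[0,0,0]], delta_pos=[[0,3,0],[0,4,0],[0,4,0]], fingers=[0,0,0])

```text
time: 15.55
eef_pos: [0.4397, 0.3337, 0.046]
ee_rot: [0.522, -0.522, -0.477, 0.477]
wrist_force: [-1.0, 0.3, 1.8]
gripper_width: -0.0002
```

Call:
play_rows(rotation=[[0,0,0],[0,0,0],[0,0,0]], delta_pos=[[0,3,0],[0,4,0],[0,4,0]], fingers=[0,0,0])

```text
time: 15.8
eef_pos: [0.4397, 0.3338, 0.0423]
ee_rot: [0.522, -0.522, -0.477, 0.477]
wrist_force: [-2.4, 1.1, 3.7]
gripper_width: 0.0003
```

Call:
play_rows(rotation=[[0,0,0],[0,0,0],[0,0,0],[0,0,0],[0,0,0],[0,0,0]], delta_pos=[[0,3,0],[0,6,0],[0,9,0],[0,12,0],[0,14,0],[0,14,0]], fingers=[0,0,0,0,0,0])

```text
time: 16.3
eef_pos: [0.4392, 0.3339, 0.0283]
ee_rot: [0.522, -0.521, -0.477, 0.477]
wrist_force: [-3.9, 0.3, 6.5]
gripper_width: -0.0003
```

Call:
play_rows(rotation=[[0,0,0],[0,0,0],[0,0,0],[0,0,0],[0,0,0]], delta_pos=[[0,2,0],[0,4,0],[0,6,0],[0,7,0],[0,7,0]], fingers=[0,0,0,0,0])

```text
time: 16.72
eef_pos: [0.4398, 0.3339, 0.0216]
ee_rot: [0.522, -0.522, -0.477, 0.477]
wrist_force: [-3.4, 0.4, 7.1]
gripper_width: -0.0002
```

Call:
play_rows(rotation=[[0,0,0],[0,0,0],[0,0,0]], delta_pos=[[0,1,0],[0,2,0],[0,2,0]], fingers=[0,0,0])

```text
time: 16.97
eef_pos: [0.4401, 0.3338, 0.0198]
ee_rot: [-0.522, 0.522, 0.478, -0.477]
wrist_force: [-2.6, 0.8, 6.5]
gripper_width: 0.0
```

Call:
play_rows(rotation=[[0,0,0],[0,0,0],[0,0,0],[0,0,0],[0,0,0]], delta_pos=[[0,-10,0],[0,-22,0],[0,-34,0],[0,-41,0],[0,-41,0]], fingers=[0,0,0,0,0])

```text
time: 17.38
eef_pos: [0.4418, 0.3341, 0.0626]
ee_rot: [-0.522, 0.522, 0.478, -0.475]
wrist_force: [0.0, 0.7, -0.1]
gripper_width: -0.0003
```

```bash
cat >> h.py <<'E'
def red():
    p=pose();o=get_obs();print(o['eef_pos'],o['wrist_force'])
    a=np.radians(-5.2);u=np.array([np.cos(a),np.sin(a),0])
    for n in('wrist','scene'):
        im=camera(n);hsv=cv2.cvtColor(im,cv2.COLOR_RGB2HSV)
        m=cv2.inRange(hsv,(0,130,70),(10,255,255))|cv2.inRange(hsv,(170,130,70),(180,255,255))
        c,l,s,ce=cv2.connectedComponentsWithStats(m)
        for i in range(1,c):
            if s[i,4]>5:
                X=onz(n,ce[i],.028,p);d=X-[.585,.32,0]
                if abs(X[0]-.62)<.06 and abs(X[1]-.32)<.04:print(n,s[i],X,'ahead',d@u)
E
python3 -c "
from h import *
red()"
```

```text
[0.4418025  0.33412554 0.06261904] [ 0.04482884  0.68669042 -0.12894634]
scene [289 225   3  10  21] [0.60385786 0.33401856 0.028     ] ahead 0.017509711011812396
```

Call:
play_rows(rotation=[[0,0,0],[0,0,0],[0,0,0],[0,0,0],[0,0,0],[0,0,0],[0,0,0],[0,0,0],[0,0,0],[0,0,0],[0,0,0],[0,0,0]], delta_pos=[[0,8,0],[0,12,0],[0,15,0],[0,18,0],[0,21,0],[0,24,0],[0,27,0],[0,30,0],[0,33,0],[0,36,0],[0,39,0],[0,41,0]], fingers=[0,0,0,0,0,0,0,0,0,0,0,0])

```text
time: 18.48
eef_pos: [0.4394, 0.3337, 0.0194]
ee_rot: [-0.522, 0.522, 0.477, -0.478]
wrist_force: [-2.6, -1.3, 9.2]
gripper_width: 0.0
```

Call:
play_rows(rotation=[[0,0,0],[0,0,0]], delta_pos=[[0,0,0],[0,0,0]], fingers=[0,0])

```text
time: 18.65
eef_pos: [0.4394, 0.3337, 0.0196]
ee_rot: [-0.522, 0.522, 0.477, -0.478]
wrist_force: [-2.2, -0.6, 7.9]
gripper_width: -0.0002
```

Call:
play_rows(rotation=[[0,0,0],[0,0,0],[0,0,0],[0,0,0],[0,0,0],[0,0,0],[0,0,0],[0,0,0],[0,0,0]], delta_pos=[[0,-10,0],[0,-22,0],[0,-34,0],[0,-60,0],[0,-90,0],[0,-110,0],[0,-135,0],[0,-135,0],[0,-135,0]], fingers=[0,0,0,0,0,0,0,0,0])

```text
time: 19.4
eef_pos: [0.4413, 0.3338, 0.1565]
ee_rot: [-0.521, 0.523, 0.478, -0.476]
wrist_force: [-0.1, -0.9, -0.5]
gripper_width: 0.0004
```

```bash
python3 -c "
from h import *
red()"
```

```text
[0.44127497 0.33379142 0.15651548] [-0.14861723 -0.89524645 -0.52954523]
wrist [277 338  11   6  61] [0.6164506  0.31763832 0.028     ] ahead 0.03153521106017868
wrist [277 348  11   2  17] [0.62738638 0.31669481 0.028     ] ahead 0.042511496856553525
wrist [276 353  13   6  52] [0.63722233 0.31569318 0.028     ] ahead 0.05239773985221675
scene [287 223   4   9  19] [0.61648281 0.33288083 0.028     ] ahead 0.03018581982953567
```

Call:
play_rows(rotation=[[0,0,0],[0,0,0],[0,0,0],[0,0,0],[0,0,0],[0,0,0],[0,0,0],[0,0,0],[0,0,0],[0,0,0],[0,0,0],[0,0,0]], delta_pos=[[0,40,0],[0,75,0],[0,95,0],[0,102,0],[0,107,0],[0,110,0],[0,113,0],[0,116,0],[0,119,0],[0,122,0],[0,124,0],[0,124,0]], fingers=[0,0,0,0,0,0,0,0,0,0,0,0])

```text
time: 20.5
eef_pos: [0.4395, 0.3337, 0.0323]
ee_rot: [-0.521, 0.522, 0.477, -0.477]
wrist_force: [-5.0, -4.3, 10.3]
gripper_width: 0.0002
```

Call:
play_rows(rotation=[[0,0,0],[0,0,0],[0,0,0],[0,0,0],[0,0,0]], delta_pos=[[0,2,0],[0,4,0],[0,6,0],[0,8,0],[0,8,0]], fingers=[0,0,0,0,0])

```text
time: 20.92
eef_pos: [0.4398, 0.3337, 0.0243]
ee_rot: [-0.521, 0.522, 0.477, -0.477]
wrist_force: [-5.4, -3.3, 9.5]
gripper_width: 0.0002
```

Call:
play_rows(rotation=[[0,0,0],[0,0,0],[0,0,0]], delta_pos=[[0,2,0],[0,3,0],[0,3,0]], fingers=[0,0,0])

```text
time: 21.17
eef_pos: [0.4401, 0.3337, 0.0216]
ee_rot: [-0.521, 0.522, 0.477, -0.477]
wrist_force: [-5.3, -3.6, 10.3]
gripper_width: 0.0001
```

Call:
play_rows(rotation=[[0,0,0],[0,0,0],[0,0,0]], delta_pos=[[0,1,0],[0,2,0],[0,2,0]], fingers=[0,0,0])

```text
time: 21.42
eef_pos: [0.4404, 0.3337, 0.0198]
ee_rot: [-0.521, 0.523, 0.477, -0.477]
wrist_force: [-3.7, -4.1, 9.5]
gripper_width: -0.0002
```

Call:
play_rows(rotation=[[0,0,0],[0,0,0],[0,0,0],[0,0,0],[0,0,0],[0,0,0],[0,0,0],[0,0,0],[0,0,0]], delta_pos=[[0,-10,0],[0,-22,0],[0,-34,0],[0,-60,0],[0,-90,0],[0,-110,0],[0,-135,0],[0,-135,0],[0,-135,0]], fingers=[0,0,0,0,0,0,0,0,0])

```text
time: 22.17
eef_pos: [0.4419, 0.3348, 0.1553]
ee_rot: [-0.521, 0.522, 0.479, -0.475]
wrist_force: [0.3, -0.5, -0.2]
gripper_width: 0.0001
```

```bash
python3 -c "
from h import *
red()"
```

```text
[0.44186157 0.33481471 0.15532936] [ 0.32410474 -0.5269788  -0.20388861]
wrist [276 347  14  13  84] [0.63129417 0.31825728 0.028     ] ahead 0.04626159274835509
scene [285 221   4   9  15] [0.62911856 0.33097026 0.028     ] ahead 0.042942722942881824
```

Call:
play_rows(rotation=[[0,0,0],[0,0,0],[0,0,0],[0,0,0],[0,0,0],[0,0,0],[0,0,0],[0,0,0],[0,0,0],[0,0,0],[0,0,0],[0,0,0]], delta_pos=[[0,40,0],[0,75,0],[0,95,0],[0,100,0],[0,104,0],[0,107,0],[0,109,0],[0,111,0],[0,113,0],[0,115,0],[0,116,0],[0,116,0]], fingers=[0,0,0,0,0,0,0,0,0,0,0,0])

```text
time: 23.27
eef_pos: [0.4397, 0.334, 0.0381]
ee_rot: [-0.522, 0.522, 0.477, -0.477]
wrist_force: [-3.3, -2.1, 8.7]
gripper_width: -0.0001
```

Call:
play_rows(rotation=[[0,0,0],[0,0,0],[0,0,0]], delta_pos=[[0,1,0],[0,2,0],[0,2,0]], fingers=[0,0,0])

```text
time: 23.52
eef_pos: [0.4395, 0.334, 0.0362]
ee_rot: [-0.522, 0.522, 0.477, -0.477]
wrist_force: [-4.4, -2.4, 9.7]
gripper_width: 0.0001
```

Call:
play_rows(rotation=[[0,0,0],[0,0,0],[0,0,0]], delta_pos=[[0,0.5,0],[0,1,0],[0,1,0]], fingers=[0,0,0])

```text
time: 23.77
eef_pos: [0.4395, 0.3339, 0.0352]
ee_rot: [-0.522, 0.522, 0.477, -0.477]
wrist_force: [-5.5, -2.7, 10.0]
gripper_width: -0.0002
```

Call:
play_rows(rotation=[[0,0,0],[0,0,0],[0,0,0]], delta_pos=[[0,0.5,0],[0,1,0],[0,1,0]], fingers=[0,0,0])

```text
time: 24.02
eef_pos: [0.4394, 0.3339, 0.0342]
ee_rot: [-0.522, 0.522, 0.477, -0.477]
wrist_force: [-4.7, -3.1, 10.0]
gripper_width: 0.0003
```

Expected contact is near TCP z ≈ 0.031, so I'll use finer steps.

Call:
play_rows(rotation=[[0,0,0],[0,0,0],[0,0,0]], delta_pos=[[0,0.3,0],[0,0.6,0],[0,0.6,0]], fingers=[0,0,0])

```text
time: 24.27
eef_pos: [0.4394, 0.334, 0.0335]
ee_rot: [-0.522, 0.522, 0.477, -0.477]
wrist_force: [-5.4, -2.7, 7.8]
gripper_width: 0.0003
```

Call:
play_rows(rotation=[[0,0,0],[0,0,0],[0,0,0]], delta_pos=[[0,0.3,0],[0,0.6,0],[0,0.6,0]], fingers=[0,0,0])

```text
time: 24.52
eef_pos: [0.4394, 0.334, 0.0329]
ee_rot: [-0.522, 0.522, 0.477, -0.477]
wrist_force: [-4.5, -3.2, 8.2]
gripper_width: -0.0
```

Call:
play_rows(rotation=[[0,0,0],[0,0,0],[0,0,0]], delta_pos=[[0,0.3,0],[0,0.6,0],[0,0.6,0]], fingers=[0,0,0])

```text
time: 24.77
eef_pos: [0.4394, 0.334, 0.0324]
ee_rot: [-0.522, 0.522, 0.477, -0.477]
wrist_force: [-5.2, -3.3, 9.4]
gripper_width: 0.0001
```

Call:
play_rows(rotation=[[0,0,0],[0,0,0],[0,0,0]], delta_pos=[[0,0.3,0],[0,0.5,0],[0,0.5,0]], fingers=[0,0,0])

```text
time: 25.02
eef_pos: [0.4394, 0.334, 0.032]
ee_rot: [-0.522, 0.522, 0.477, -0.477]
wrist_force: [-5.8, -4.3, 9.6]
gripper_width: -0.0001
```

Call:
play_rows(rotation=[[0,0,0],[0,0,0],[0,0,0]], delta_pos=[[0,0.3,0],[0,0.5,0],[0,0.5,0]], fingers=[0,0,0])

```text
time: 25.27
eef_pos: [0.4394, 0.334, 0.0315]
ee_rot: [-0.522, 0.522, 0.477, -0.477]
wrist_force: [-5.1, -3.3, 10.6]
gripper_width: -0.0003
```

Call:
play_rows(rotation=[[0,0,0],[0,0,0],[0,0,0]], delta_pos=[[0,0.3,0],[0,0.5,0],[0,0.5,0]], fingers=[0,0,0])

```text
time: 25.52
eef_pos: [0.4394, 0.334, 0.0311]
ee_rot: [-0.522, 0.522, 0.477, -0.477]
wrist_force: [-4.9, -2.9, 10.9]
gripper_width: -0.0002
```

Call:
play_rows(rotation=[[0,0,0],[0,0,0],[0,0,0]], delta_pos=[[0,0.3,0],[0,0.5,0],[0,0.5,0]], fingers=[0,0,0])

```text
time: 25.77
eef_pos: [0.4394, 0.334, 0.0308]
ee_rot: [-0.521, 0.522, 0.477, -0.477]
wrist_force: [-5.5, -4.0, 11.5]
gripper_width: 0.0001
```

Call:
play_rows(rotation=[[0,0,0],[0,0,0],[0,0,0]], delta_pos=[[0,0.3,0],[0,0.5,0],[0,0.5,0]], fingers=[0,0,0])

```text
time: 26.02
eef_pos: [0.4394, 0.334, 0.0305]
ee_rot: [-0.521, 0.522, 0.477, -0.477]
wrist_force: [-6.7, -4.0, 12.6]
gripper_width: 0.0001
```

Call:
play_rows(rotation=[[0,0,0],[0,0,0],[0,0,0]], delta_pos=[[0,0.3,0],[0,0.5,0],[0,0.5,0]], fingers=[0,0,0])

```text
time: 26.27
eef_pos: [0.4394, 0.334, 0.0302]
ee_rot: [-0.521, 0.522, 0.477, -0.477]
wrist_force: [-6.6, -4.4, 14.7]
gripper_width: 0.0002
```

Call:
play_rows(rotation=[[0,0,0],[0,0,0],[0,0,0]], delta_pos=[[0,0.3,0],[0,0.5,0],[0,0.5,0]], fingers=[0,0,0])

```text
time: 26.52
eef_pos: [0.4394, 0.3341, 0.0299]
ee_rot: [-0.521, 0.522, 0.477, -0.477]
wrist_force: [-5.5, -4.2, 15.3]
gripper_width: 0.0001
```

Call:
play_rows(rotation=[[0,0,0],[0,0,0],[0,0,0]], delta_pos=[[0,0.5,0],[0,1,0],[0,1,0]], fingers=[0,0,0])

```text
time: 26.77
eef_pos: [0.4395, 0.334, 0.0292]
ee_rot: [-0.521, 0.522, 0.477, -0.477]
wrist_force: [-6.0, -5.5, 18.2]
gripper_width: 0.0001
```

Call:
play_rows(rotation=[[0,0,0],[0,0,0],[0,0,0]], delta_pos=[[0,0.3,0],[0,0.6,0],[0,0.6,0]], fingers=[0,0,0])

```text
time: 27.02
eef_pos: [0.4395, 0.334, 0.0289]
ee_rot: [-0.521, 0.523, 0.477, -0.477]
wrist_force: [-7.6, -5.2, 19.1]
gripper_width: 0.0
```

Call:
play_rows(rotation=[[0,0,0],[0,0,0],[0,0,0]], delta_pos=[[0,0.3,0],[0,0.5,0],[0,0.5,0]], fingers=[0,0,0])

```text
time: 27.27
eef_pos: [0.4395, 0.334, 0.0286]
ee_rot: [-0.521, 0.523, 0.477, -0.477]
wrist_force: [-7.9, -6.1, 21.4]
gripper_width: -0.0
```

Call:
play_rows(rotation=[[0,0,0],[0,0,0],[0,0,0],[0,0,0]], delta_pos=[[0,0.3,0],[0,0.6,0],[0,0.6,0],[0,0.6,0]], fingers=[0,0,0,0])

```text
time: 27.6
eef_pos: [0.4395, 0.334, 0.0283]
ee_rot: [-0.521, 0.523, 0.477, -0.477]
wrist_force: [-8.7, -6.3, 23.3]
gripper_width: -0.0002
```

```bash
python3 -c "
from h import *
red()
for i in range(4):
  camera('side');print(get_obs()['wrist_force'])"
```

```text
[0.4395335  0.33402786 0.02829296] [-8.70345723 -6.27969966 23.32467234]
scene [284 220   3   4   7] [0.64282504 0.32715691 0.028     ] ahead 0.05693841014615289
[-8.61193938 -6.47286616 21.74280925]
[-8.77809625 -5.52503162 22.88864677]
[-7.67966611 -6.20491283 22.30399381]
[-8.24641736 -6.86702134 22.78565552]
```

Call:
play_rows(rotation=[[0,0,0],[0,0,0],[0,0,0],[0,0,0],[0,0,0],[0,0,0],[0,0,0],[0,0,0],[0,0,0],[0,0,0]], delta_pos=[[0,-5,0],[0,-15,0],[0,-27,0],[0,-50,0],[0,-80,0],[0,-110,0],[0,-126,0],[0,-126,0],[0,-126,0],[0,-126,0]], fingers=[0,0,0,0,0,0,0,0,0,0])

```text
time: 28.73
eef_pos: [0.44, 0.3326, 0.1498]
ee_rot: [-0.522, 0.522, 0.477, -0.477]
wrist_force: [-0.8, 0.7, -0.5]
gripper_width: 0.0
```

```bash
python3 -c "
from h import *
red();go([.5447,.3237,.07],174.8)"
```

```text
[0.4400168  0.33264432 0.14980666] [-0.8053571   0.66444739 -0.49115238]
wrist [276 357  14   4  47] [0.63295935 0.31527583 0.028     ] ahead 0.0481901326475602
scene [284 220   3   4   7] [0.64282504 0.32715691 0.028     ] ahead 0.05693841014615289
delta [1.1, 78.6, -105.9] rot [-0.1  0.1 -0.1] rows 3.1629972331239773
```

Mount seated. Next I'll move over the button at height and then descend onto it.

Call:
play_rows(rotation=[[0,0,0],[0,0,0],[0,0,0],[0,0,0],[0,0,0],[0,0,0],[0,0,0],[0,0,0],[0,0,0],[0,0,0],[0,0,0]], delta_pos=[[1,0,-30],[1,0,-60],[1,0,-90],[1,0,-105],[1,20,-105],[1,45,-105],[1,65,-105],[1,85,-105],[1,100,-105],[1,107,-105],[1,107,-105]], fingers=[0,0,0,0,0,0,0,0,0,0,0])

```text
time: 29.75
eef_pos: [0.5427, 0.3235, 0.0402]
ee_rot: [0.522, -0.521, -0.475, 0.479]
wrist_force: [0.7, -0.0, -0.5]
gripper_width: 0.0002
```

```bash
python3 -c "
from h import *
camera('side');camera('side');red();go([.5447,.3237,.0255],174.8)"
```

```text
[0.54467846 0.32525512 0.04337143] [-0.19573363  0.22086199  0.84902001]
wrist [276 345  13   9 101] [0.63342369 0.31683911 0.028     ] ahead 0.04851087804324452
wrist [277 360  11   1  11] [0.64304155 0.31597288 0.028     ] ahead 0.05816765952892278
scene [284 220   3   4   7] [0.64282504 0.32715691 0.028     ] ahead 0.05693841014615289
delta [-2.2, 19.2, 0.7] rot [0.1 0.1 0.1] rows 0.46286014676014015
```

Call:
play_rows(rotation=[[0,0,0],[0,0,0],[0,0,0],[0,0,0],[0,0,0]], delta_pos=[[-1,4,0],[-1,8,0],[-1,11,0],[-1,14,0],[-1,14,0]], fingers=[0,0,0,0,0])

```text
time: 30.37
eef_pos: [0.5452, 0.3239, 0.0292]
ee_rot: [-0.522, 0.522, 0.477, -0.477]
wrist_force: [1.1, 0.6, 2.0]
gripper_width: 0.0002
```

Call:
play_rows(rotation=[[0,0,0],[0,0,0],[0,0,0],[0,0,0]], delta_pos=[[0,1,0],[0,2,0],[0,3,0],[0,3,0]], fingers=[0,0,0,0])

```text
time: 30.7
eef_pos: [0.5452, 0.324, 0.0271]
ee_rot: [-0.522, 0.522, 0.477, -0.477]
wrist_force: [0.7, -0.5, 4.4]
gripper_width: -0.0001
```

Call:
play_rows(rotation=[[0,0,0],[0,0,0],[0,0,0],[0,0,0],[0,0,0],[0,0,0],[0,0,0],[0,0,0],[0,0,0],[0,0,0],[0,0,0],[0,0,0]], delta_pos=[[0,0.5,0],[0,0.5,0],[0,0.5,0],[0,0.5,0],[0,0.5,0],[0,0.5,0],[0,0.5,0],[0,0.5,0],[0,0.5,0],[0,0.5,0],[0,0.5,0],[0,0.5,0]], fingers=[0,0,0,0,0,0,0,0,0,0,0,0])

```text
time: 31.7
eef_pos: [0.5453, 0.324, 0.027]
ee_rot: [-0.522, 0.522, 0.477, -0.477]
wrist_force: [-0.2, -2.0, 6.8]
gripper_width: 0.0006
```

Call:
play_rows(rotation=[[0,0,0],[0,0,0],[0,0,0],[0,0,0],[0,0,0],[0,0,0]], delta_pos=[[0,0.5,0],[0,0.5,0],[0,0.5,0],[0,0.5,0],[0,0.5,0],[0,0.5,0]], fingers=[0,0,0,0,0,0])

```text
time: 32.2
eef_pos: [0.5453, 0.324, 0.027]
ee_rot: [-0.521, 0.522, 0.477, -0.477]
wrist_force: [-0.1, -2.4, 10.2]
gripper_width: -0.0004
```

Call:
play_rows(rotation=[[0,0,0],[0,0,0],[0,0,0],[0,0,0],[0,0,0],[0,0,0],[0,0,0],[0,0,0],[0,0,0],[0,0,0]], delta_pos=[[0,-5,0],[0,-20,0],[0,-45,0],[0,-70,0],[0,-95,0],[0,-120,0],[0,-135,0],[0,-135,0],[0,-135,-30],[0,-135,-40]], fingers=[0,0,0,0,0,0,0,0,0,0])

```text
time: 33.03
eef_pos: [0.5863, 0.3186, 0.1592]
ee_rot: [-0.522, 0.523, 0.477, -0.477]
wrist_force: [1.3, -1.0, 0.0]
gripper_width: 0.0002
```

```bash
python3 -c "
from h import *
camera('scene');camera('scene');red()
im=camera('wrist');s=camera('scene')[190:310,250:410]
d=camera('side')[230:330,170:290]
save('pics/z.png',np.hstack([cv2.resize(im[60:380,120:440],(440,440)),np.vstack([cv2.resize(s,(293,220),interpolation=2),cv2.resize(d,(293,220),interpolation=2)])]))"
```

```text
[0.58627104 0.31757279 0.15828887] [-0.34817858 -0.67988021 -1.2366441 ]
wrist [272 227  28  26 416] [0.63504147 0.31616502 0.028     ] ahead 0.05018309088551069
scene [284 220  12  10  74] [0.6222604  0.32493826 0.028     ] ahead 0.03665948562942162
```

View pics/z.png

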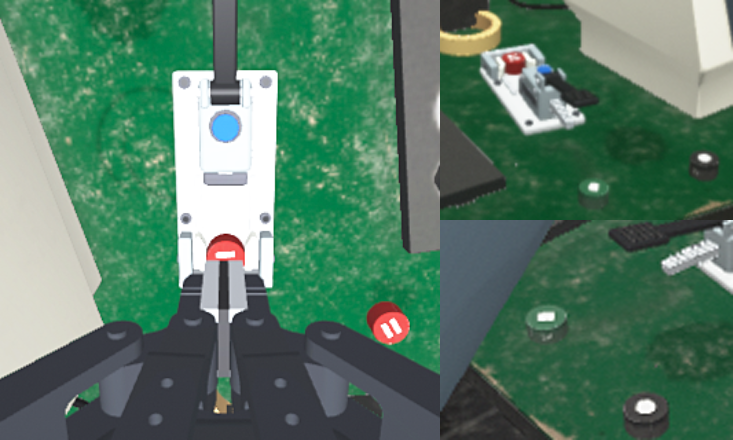

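```bash
python3 -c "
from h import *
p=pose();im=camera('wrist');hsv=cv2.cvtColor(im,cv2.COLOR_RGB2HSV)
m=cv2.inRange(hsv,(0,110,40),(10,255,255))|cv2.inRange(hsv,(170,110,40),(180,255,255));m[:,:260]=0;m[:,310:]=0
r=np.where(m.any(1))[0][0];c=np.where(m[r])[0].mean();a=np.radians(-5.2);u=np.array([np.cos(a),np.sin(a),0])
print(r,c,[(onz('wrist',(c,r),z,p)-[.585,.32,0])@u for z in(.01,.028)])
bl=onz('wrist',(120+225/1.375,60+126/1.375),.0625,p);print('btn ahead',(bl-[.585,.32,0])@u)
print('jaw face top',(onz('wrist',(120+225/1.375,60+185/1.375),.033,p)-[.585,.32,0])@u)"
```

```text
230 282.5 [np.float64(0.04448351998495632), np.float64(0.037839014042828176)]
btn ahead -0.046174575684861593
jaw face top -0.0012174670277027052
```

```bash
python3 -c "
from cell import *
print(finish_job())"
```

```text
the job is handed in; nothing more can be done
None
```

The red mount is seated against the back stop, the jaw is fully open again, and the job was handed in at about 33 s of the 72 s allowed.

- **Placing:** I took the right-hand red mount and set it on the bed about 25 mm ahead of the open jaw, within the 17–31 mm window.
- **Pressing:** Three full trigger strokes moved it about 12.7 mm each, and a fourth went in fine steps until it met the stop. I held about 22–23 N straight down on the paddle. By the given formula the jaw then pushed with about 28–30 N, leaving at least 13 N on the stop. The jaw force is worked out from the wrist force, not measured directly.
- **Release:** I held the blue button fully down for about 1.5 s, then lifted clear.

**Last checks (camera, good to about 2 mm):**
- The jaw face was at about –1 mm, so it is open.
- The back edge of the mount was at about 44.5 mm, where 42.5 mm is home.
- The black and green mounts looked upright in their places. I judged this from the last picture and did not measure any shift.
- The arm was clear of everything.

**One disagreement:** the fingertips ended about 30 mm behind the stated TCP, shown by the first close missing the mount and by where the fingers touched the paddle. I worked from the contact heights instead, which meant commanding TCP heights below zero for the grasp.

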